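# Shift the grain mill's gate lever to the green slot

## Task

Shift the bench grain mill to its green setting: push the black knob of its lever out of the unmarked parking notch, sideways along the cross slot, and fully home into the slot marked by the green disc. Push it gently with the outside of the fingers and never take it between them, do not put it into any slot of another colour, and leave the cup, jar and the other loose things where they stand.

Things in the scene. Friction and masses are not known exactly. Their poses are not given: they have to be found in the camera images.
- mill: Bench grain mill, fixed. Cream selector box 200 x 200 mm, 110 mm high, steel gate plate 140 x 140 mm on top. Origin: centre of the box's underside, on the table; x away from the black-louvred front, z up, y left; navy grinding drum on its right (y -100 to -262 mm, up to 150 mm high; steel hopper at x 0, y -205 mm, radius 55 mm, top at 206 mm).
- gate_centre (a point): Centre of the gate plate's top, 110 mm over the mill's origin, same axes. Paths of the stick's axis there (x, y in mm): cross slot at x 0, y -20 to 20; at both its ends (y 20, y -20) coloured slots to x 20 and to x -20; unmarked parking notch at y 0, x 0 to -20 only (at y 0 the cross slot's far edge stops the stick). Slots 13 mm wide, 1.5 mm play each side, closed ends. At the knob: about double.
- knob (a point): Centre of the black ball knob, 32 mm across, atop the lever: a 10 mm steel stick rocking all ways on a pivot under the gate's centre, 20 mm above the table. Knob centre 180 mm from the pivot: 200 mm above the table when upright, about 190 mm in a coloured slot's end. No spring: it stays where left; about 2.5 N at the knob moves it. Its z axis runs up the stick.
- stick (a point): Point on the lever's axis 90 mm from the pivot, where the stick passes the gate plate (110 mm above the table). Its horizontal place tells the slot that the lever is in. It starts in the parking notch.
- mark_green: Green disc, 28 mm across, 1.2 mm thick, on the gate plate beyond the closed end of the green slot. Origin: centre of its underside, 46 mm from the gate's centre along the mill's x (either way) and 20 mm along its y; the fully home stick stands 26 to 27 mm from it. Which of the four slots is green changes.
- mark_blue: Blue disc, 28 mm across, 1.2 mm thick, on the gate plate beyond the closed end of the blue slot. Origin: centre of its underside, 46 mm from the gate's centre along the mill's x (either way) and 20 mm along its y; the fully home stick stands 26 to 27 mm from it. Which of the four slots is blue changes.
- mark_yellow: Yellow disc, 28 mm across, 1.2 mm thick, on the gate plate beyond the closed end of the yellow slot. Origin: centre of its underside, 46 mm from the gate's centre along the mill's x (either way) and 20 mm along its y; the fully home stick stands 26 to 27 mm from it. Which of the four slots is yellow changes.
- mark_red: Red disc, 28 mm across, 1.2 mm thick, on the gate plate beyond the closed end of the red slot. Origin: centre of its underside, 46 mm from the gate's centre along the mill's x (either way) and 20 mm along its y; the fully home stick stands 26 to 27 mm from it. Which of the four slots is red changes.
- cup: Open aluminium sample cup, 72 mm across, 45 mm high, loose, before the mill's spout; origin at the centre of its underside
- jar: Amber sample jar with white cap, 64 mm across, 95 mm high, loose, beside the selector box; origin at the centre of its underside
- lid: Aluminium cup lid, 74 mm across, 10 mm thick, loose; origin at the centre of its underside
- brush: Small brush, 200 mm long, loose, lying on the table left of the mill; origin under its middle
- dish: White bowl, 100 mm across, 30 mm high, loose; origin at the centre of its underside
- tin: Blue can, 70 mm across, 100 mm high, loose; origin at the centre of its underside
- scoop: Spoon-shaped scoop, 170 mm long, loose, lying on the table; origin under its middle

How it is judged:
On the way:
1. the lever is out of the parking notch, in the cross slot (x of stick in the frame of mill between -0.007 and 0.007 m), for 0.02 s.
At the end, for the whole second after the job is handed in: The lever is at rest, fully home in the green slot: the stick at plate height is within 30.5 mm of the green disc's centre (about 4 mm or less short of the slot's end) and more than 14 mm to that side of the gate's middle (horizontal distance between stick and mark_green below 0.0305 m and linear speed of lever below 0.02 m/s and (y of stick in the frame of mill above 0.014 m or y of stick in the frame of mill below -0.014 m)); the robot touches nothing.
It fails at once if the lever was put into a slot of another colour (over half-way) ((y of stick in the frame of mill above 0.014 m or y of stick in the frame of mill below -0.014 m) and (horizontal distance between stick and mark_blue below 0.033 m or horizontal distance between stick and mark_yellow below 0.033 m or horizontal distance between stick and mark_red below 0.033 m)).
It fails at once if the lever was shoved or squeezed with more than 60 N (contact force between the fingers and lever above 60 N).
It fails at once if the knob or its stick was taken between the fingers (the grasp point within 13 mm of the lever's axis, at or below the knob) (z of the grasp point in the frame of knob below 0.018 m and x of the grasp point in the frame of knob between -0.013 and 0.013 m and y of the grasp point in the frame of knob between -0.013 and 0.013 m).
It fails at once if a loose thing was moved by more than 15 mm or lifted (distance of any of cup, jar, lid, brush, dish, tin, scoop from where it was at the start of the episode above 0.015 m).
It also fails if it takes over 48 s, if anything falls off the work surface, if the arm or the gripper's body presses on something with over 40 N, if the wrist force passes 120 N, or if a joint passes its speed limit or range.

## Robot

A 6-joint arm with a two-finger parallel gripper is mounted at the origin on the work surface. World frame = base frame: x ahead of the robot, y to its left, z up, the work surface at z = 0. Lengths are in m, angles in rad, forces in N, time in s.
With the tool pointing down it reaches from about 0.35 to 0.775 m from the base axis. Payload 7.3 kg.
Tool frame: the origin (TCP) lies at the very end of the fingers, on their centre line; the grasp point (between the pads) lies 19 mm behind it; z points along the fingers, y is the line along which they close (so a half turn about z gives the same grasp; the last joint's range is limited). The gripper opens to 92 mm and grips with 3 to 60 N. Pads are 19 mm wide; open, the fingers measure 130 mm over their backs; the gripper's body (75 mm by 190 mm) begins 47 mm behind the grasp point.
Start: joints at [1.156, 0.342, 1.524, -0, 1.275, -0.146], TCP at [0.139, 0.506, 0.227] pointing down, gripper open.
Joint ranges: [-2.53, 2.53], [-0.77, 2.02], [0.04, 2.7], [-1, 4.14], [0.28, 2.66], [-3.11, 3.11]. Speed limits (rad/s): [2.57, 2.57, 3.14, 3.14, 3.14, 3.14].

## Interface

Orientations are given as [roll, pitch, yaw] about the fixed x, y, z axes, in that order (R = Rz(yaw) Ry(pitch) Rx(roll)).
In Python, from cell import observe, read_camera, get_calibration, hand_in, search_frame gives the robot as it stands.
- The arm moves only by the tool step_arm, never from a script. Its argument "commands" is a list of rows, each an object with "translation": the shift along the tool's x, y, z in mm, a list of three; "roll": the turn about the tool's z in rad. In form: [{"translation": [x, y, z], "roll": roll}, ...]. A call has 1 to 20 rows; each row shifts and turns the commanded pose from where the row before left it, along the tool's axes as they then stand; what a row does not reach is not made up. A row lasts 1/12 s, in which the tool goes at most 41.7 mm and 7.16 degrees, less where a joint would pass 70% of its speed; a pose out of reach is approached as far as the arm can. A call is refused whole if a number of a shift passes 41.7 or a number of a turn 0.125, either way. A call with a gripper value outside its range is refused whole. "fingers" is the opening, from 0 (shut) to 1 (fully open), set as the call begins (left out, the last holds). The fingers move at their own pace and stop on an object; "grip_force" is the grip in N (left out, the last holds). Time passes only in rows, so rows that do not move let the fingers close. It gives the time, the measured TCP pose, the force, the opening and the grip force at its end, in the units of the state.
- observe(): the state, without advancing time (a new reading comes with each control period).
- read_camera(name): name is "side" or "top"; returns the picture (480x640x3 uint8, red, green, blue); there is no depth.
- get_calibration(name): a dict with "camera_matrix" (3x3 intrinsics, pixels), "world_from_camera" (4x4, takes a point from camera to world coordinates). Camera axes: x right, y up, looking along -z (the intrinsics and any distortion apply to the point x, -y, -z); pixel columns grow to the right and rows downward; lengths in m; the calibration is good to about 2 mm. A picture is of the moment at which its call begins. get_calibration takes no time and is no camera call.
- hand_in(): hands the job in; it is judged then, once.
Trained networks look in the newest picture that a camera, given by its name, has taken for a name from the list of things; names that differ only in an ending like _2 or _b are one class to them, and where a whole thing is asked for, a point or a joint stands for the part that bears it (a point fixed in the world has none). Each returns a list of dicts, best first, with "confidence" (0 to 1); they miss things now and then, are a little off and sometimes report something else, mostly with a low value. They report only what shows in the picture. A call takes as long as a camera call.
- search_frame(camera, name): "at" ([x, y, z] in m, in world coordinates, good to about 4 mm: the middle of the surface that is visible of it).
The state is a dict: "time": time; "qpos": joint angles; "qvel": joint speeds; "joint_efforts": joint torques, N m; "tool_pos": TCP position; "tool_rot": TCP orientation; "contact_force": force on the tool from outside, world axes, zero at the start; "torque": the same for the moment, N m; "opening": finger opening in m; "grip_force": force on a finger pad.
Only numpy, scipy, OpenCV 4.12 (cv2) and the standard library are available. Lean on these libraries where they do the work, as an engineer would, in place of code of your own. Each camera call takes 0.05 s, during which the arm holds its last target. There are 200 camera calls.

## Working session

There is one attempt and no reset: what is moved stays moved. The work goes in short steps, Python scripts to look and compute and a tool call to move; the robot and the scene stay as the last step left them, time stands still between calls to the robot, and variables do not carry over. Pictures are saved under pics/ and viewed, at most 10 in all, crops included, and the job is handed in when it is done.

Besides the shell and the picture viewer there is one more tool, called after ">>>" as a command line: name --argument value ..., lists and objects as JSON in quotes. step_arm: Moves the arm, as the interface text tells. Its arguments: {"type":"object","properties":{"commands":{"type":"array"},"fingers":{"type":"number"},"grip_force":{"type":"number"}},"required":["commands"]}

```bash
mkdir -p pics
python3 - <<'E'
from cell import *
import cv2
for c in("top","side"):
    cv2.imwrite(f"pics/{c}0.png",read_camera(c)[:,:,::-1])
    for n in("mill","gate_centre","knob","stick","mark_green","mark_blue","mark_yellow","mark_red","cup","jar"):
        print(c,n,[(r["confidence"],[round(v,4) for v in r["at"]]) for r in search_frame(c,n)[:2]])
s=observe();print(s["time"],s["tool_pos"],s["tool_rot"],s["opening"])
E
```

```text
top mill [(0.74, [0.5138, 0.0356, 0.1069])]
top gate_centre [(0.7, [0.5129, 0.0346, 0.1123])]
top knob [(0.69, [0.5224, 0.1102, 0.2105])]
top stick [(0.5, [0.5197, 0.1063, 0.2073])]
top mark_green [(0.57, [0.524, 0.1109, 0.2107]), (0.27, [0.5785, 0.4451, 0.0197])]
top mark_blue [(0.52, [0.4945, 0.0919, 0.1115])]
top mark_yellow [(0.55, [0.5885, 0.0666, 0.1129])]
top mark_red []
top cup [(0.72, [0.354, -0.0387, 0.003])]
top jar [(0.56, [0.5518, 0.2788, 0.0942])]
side mill [(0.61, [0.4624, -0.072, 0.0976]), (0.59, [0.5237, 0.1068, 0.1883])]
side gate_centre [(0.59, [0.4578, -0.0711, 0.103])]
side knob [(0.72, [0.5208, 0.1042, 0.1876])]
side stick [(0.61, [0.4233, 0.27, 0.0117]), (0.58, [0.5229, 0.1032, 0.1847])]
side mark_green []
side mark_blue []
side mark_yellow []
side mark_red []
side cup [(0.94, [0.3576, -0.0371, 0.0274])]
side jar [(0.76, [0.5437, 0.2776, 0.0864]), (0.68, [0.5112, -0.5444, 0.0711])]
1.1 [0.13940424 0.50616427 0.22674555] [ 3.14152995e+00 -7.50221569e-06  2.87277018e+00] 0.09150259333717498
```

View pics/top0.png

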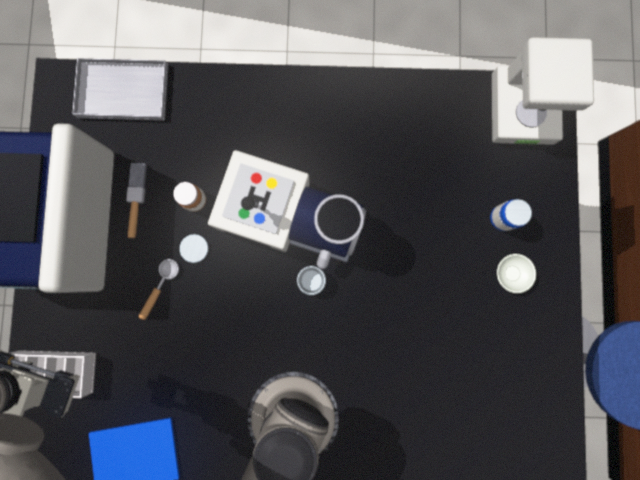

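View pics/side0.png

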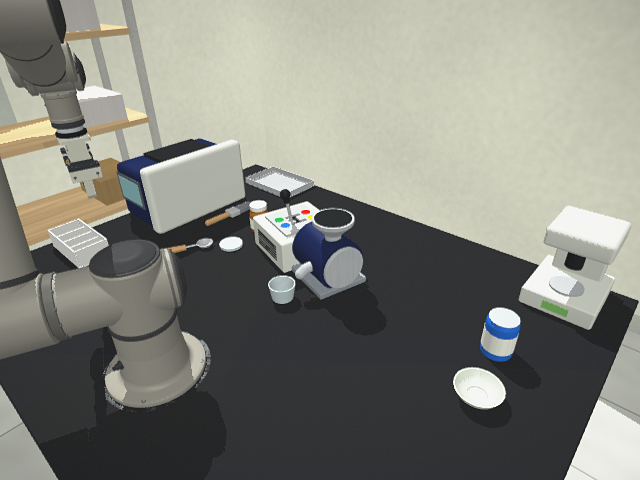

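The top picture shows the discs at about: red (256,178), yellow (271,183), green (244,213) and blue (259,218), with the knob at (249,202). Green is therefore the near-left slot (mill x−, y+). I'll fit the gate's pose from the disc colours.

```bash
cat > h.py <<'E'
from cell import *
import numpy as np,cv2
def ray(c,uv):
    k=get_calibration(c);K=np.array(k["camera_matrix"]);T=np.array(k["world_from_camera"])
    d=np.linalg.inv(K)@[uv[0],uv[1],1];return T[:3,3],T[:3,:3]@(d*[1,-1,-1])
def onz(c,uv,z):
    o,d=ray(c,uv);return o+d*(z-o[2])/d[2]
def blobs(im,roi):
    x0,y0,x1,y1=roi;h=cv2.cvtColor(im[y0:y1,x0:x1],cv2.COLOR_RGB2HSV);out={}
    for n,a,b in(("red",174,6),("yellow",22,35),("green",45,85),("blue",100,116)):
        H=h[...,0].astype(int);m=((H>=a)&(H<=b)) if a<b else ((H>=a)|(H<=b))
        m=m&(h[...,1]>130)&(h[...,2]>110)
        k,l,s,ce=cv2.connectedComponentsWithStats(m.astype(np.uint8))
        if k>1:
            i=1+np.argmax(s[1:,4]);out[n]=(ce[i]+[x0,y0],s[i,4])
    return out
E
python3 - <<'E'
from h import *
im=read_camera("top");print(get_calibration("top"))
b=blobs(im,(225,160,290,235))
P={n:onz("top",v[0],.1112) for n,v in b.items()}
for n in b:print(n,b[n],P[n].round(4))
L={"red":(46,20),"yellow":(46,-20),"green":(-46,20),"blue":(-46,-20)}
A=np.array([L[n] for n in P])/1000;B=np.array([P[n][:2] for n in P])
ac=A-A.mean(0);bc=B-B.mean(0)
th=np.arctan2((ac[:,0]*bc[:,1]-ac[:,1]*bc[:,0]).sum(),(ac*bc).sum())
R=np.array([[np.cos(th),-np.sin(th)],[np.sin(th),np.cos(th)]])
c=B.mean(0)-R@A.mean(0);print("yaw",th,"centre",c,"res",(A@R.T+c-B).round(4).tolist())
for k in("top","side"):
  at=np.array(search_frame(k,"knob")[0]["at"]);print(k,R.T@(at[:2]-c))
cv2.imwrite("pics/c.png",cv2.resize(im[150:250,205:315],None,fx=6,fy=6,interpolation=2)[:,:,::-1])
o,d=ray("side",(285,194));print(o)
im=read_camera("side");cv2.imwrite("pics/s.png",cv2.resize(im[170:270,240:370],None,fx=6,fy=6,interpolation=2)[:,:,::-1])
E
```

```text
{'camera_matrix': array([[471.19527239,   0.        , 317.66940899],
       [  0.        , 471.19527239, 235.85211524],
       [  0.        ,   0.        ,   1.        ]]), 'world_from_camera': array([[ 0.02877173,  0.99433976, -0.10227718,  0.34416099],
       [-0.99958403,  0.02841702, -0.00492379, -0.05722528],
       [-0.00198951,  0.10237631,  0.99474375,  1.25170295],
       [ 0.        ,  0.        ,  0.        ,  1.        ]])}
red (array([255.83561644, 177.83561644]), np.int32(73)) [0.6008 0.1049 0.1112]
yellow (array([271.33333333, 182.75641026]), np.int32(78)) [0.5895 0.0662 0.1112]
green (array([243.50980392, 212.94117647]), np.int32(51)) [0.5126 0.1314 0.1112]
blue (array([259., 218.]), np.int32(69)) [0.5012 0.093  0.1112]
yaw -0.2914439229643098 centre [0.55101099 0.0988811 ] res [[0.0, -0.0001], [-0.0002, 0.0003], [0.0001, -0.0001], [0.0, -0.0]]
top [-0.02652856  0.00208419]
side [-0.0304653  -0.00358609]
[-0.26368552 -0.73089858  0.7430811 ]
```

View pics/c.png

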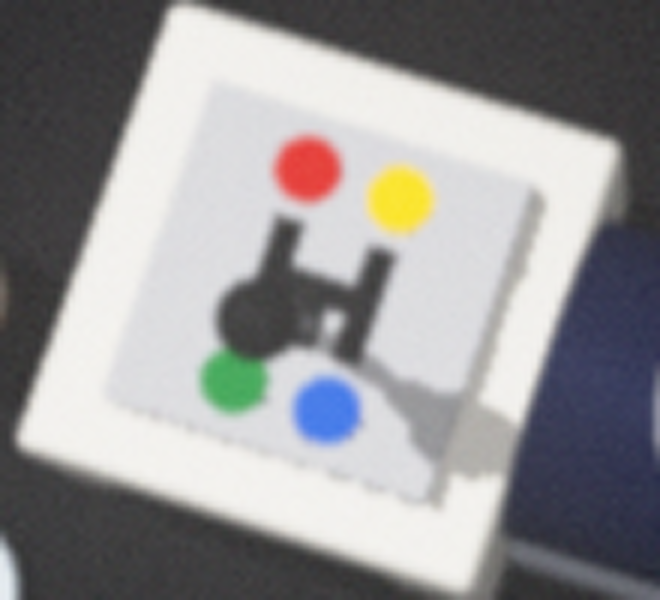

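The crop shows four clean discs, with the green one beside the knob on the near-left. The knob is at about (247.5, 203) in full-image pixels. The tool's yaw is already within 0.023 rad of the mill's, with tool x = −mill x and tool y = +mill y. I'll move with the fingers shut to a point in front of the knob.

>>> step_arm --commands '[{"translation":[0,0,0],"roll":0.023},{"translation":[-30,-19,0],"roll":0},{"translation":[-30,-19,0],"roll":0},{"translation":[-30,-19,0],"roll":0},{"translation":[-30,-19,0],"roll":0},{"translation":[-30,-19,0],"roll":0},{"translation":[-30,-19,0],"roll":0},{"translation":[-30,-19,0],"roll":0},{"translation":[-30,-19,0],"roll":0},{"translation":[-30,-19,0],"roll":0},{"translation":[-30,-19,0],"roll":0},{"translation":[-30,-19,0],"roll":0},{"translation":[-30,-19,0],"roll":0},{"translation":[-20,-19,0],"roll":0},{"translation":[-10,-19,0],"roll":0},{"translation":[0,-6,0],"roll":0},{"translation":[0,0,0],"roll":0},{"translation":[0,0,0],"roll":0}]' --fingers 0 --grip_force 10

```text
time: 2.8
tool_pos: [0.4343, 0.1339, 0.2268]
tool_rot: [3.141, -0.0, 2.849]
contact_force: [-0.1, -0.2, 0.2]
opening: 0.0008
grip_force: 0.0
```

```bash
cat >> h.py <<'E'
th=-0.29144;C=np.array([.5510,.0989]);R=np.array([[np.cos(th),-np.sin(th)],[np.sin(th),np.cos(th)]])
def mill(p):return (1000*R.T@(np.array(p)[:2]-C)).round(1)
def st():
    s=observe();print(round(s["time"],2),"tcp mill",mill(s["tool_pos"]),"z",s["tool_pos"][2].round(4),"yawerr",round(s["tool_rot"][2]-(th+np.pi),4),"rot",s["tool_rot"],"F",np.round(s["contact_force"],1),s["opening"])
def triang(uv1,uv2):
    (a,d),(b,e)=ray("top",uv1),ray("side",uv2);t=np.linalg.lstsq(np.c_[d,-e],b-a,rcond=None)[0];p,q=a+t[0]*d,b+t[1]*e
    return (p+q)/2,np.linalg.norm(p-q)
E
python3 - <<'E'
from h import *
st();print(mill(onz("top",(247.5,203),.196)),mill(onz("side",(285.5,194),.196)))
im=read_camera("top");a=cv2.resize(im[150:250,205:315],None,fx=4,fy=4,interpolation=2)
im=read_camera("side");b=cv2.resize(im[170:270,240:330],None,fx=4,fy=4,interpolation=2)
cv2.imwrite("pics/n.png",np.hstack([a,b])[:,:,::-1])
E
```

```text
2.8 tcp mill [-121.9   -0. ] z 0.2268 yawerr -0.0015 rot [ 3.14104116e+00 -2.90845854e-04  2.84866577e+00] F [-0.1 -0.2  0.2] 0.0007756851473496309
[-29.7   2. ] [-29.    3.8]
```

View pics/n.png

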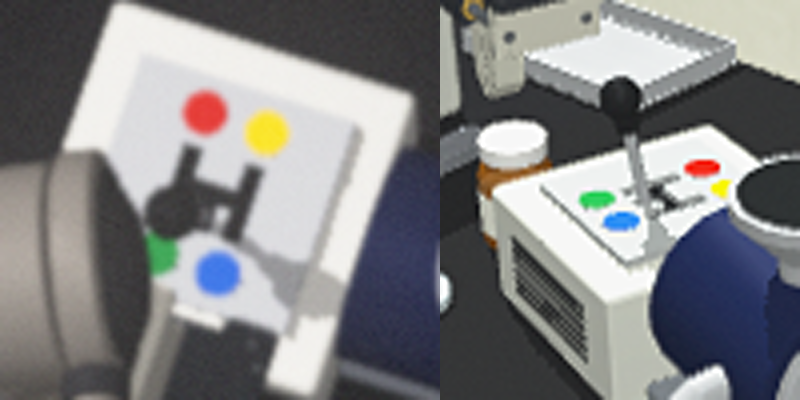

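Both views agree that the knob is at about mill (−30, +2), so its stick is some 15 mm into the parking notch. I'll lower the fingers and push it +x.

>>> step_arm --commands '[{"translation":[0,0,20],"roll":0},{"translation":[0,0,21],"roll":-0.0015},{"translation":[-25,0,0],"roll":0},{"translation":[-25,0,0],"roll":0},{"translation":[-5,0,0],"roll":0},{"translation":[-5,0,0],"roll":0},{"translation":[-4,0,0],"roll":0},{"translation":[-4,0,0],"roll":0},{"translation":[-4,0,0],"roll":0},{"translation":[-4,0,0],"roll":0},{"translation":[-4,0,0],"roll":0},{"translation":[-4,0,0],"roll":0},{"translation":[-3,0,0],"roll":0},{"translation":[-3,0,0],"roll":0},{"translation":[-2,0,0],"roll":0},{"translation":[-2,0,0],"roll":0},{"translation":[0,0,0],"roll":0},{"translation":[0,0,0],"roll":0}]'

```text
time: 4.4
tool_pos: [0.5251, 0.1064, 0.1857]
tool_rot: [3.142, 0.001, 2.851]
contact_force: [-0.6, 0.6, 0.7]
opening: 0.0004
grip_force: 0.3
```

Run:
```python
from h import *
st()
for c in("top","side"):
  r=search_frame(c,"knob");print([(x["confidence"],mill(x["at"]),x["at"][2]) for x in r[:2]])
im=read_camera("top");a=cv2.resize(im[150:250,205:315],None,fx=4,fy=4,interpolation=2)
im=read_camera("side");b=cv2.resize(im[170:270,240:330],None,fx=4,fy=4,interpolation=2)
cv2.imwrite("pics/n2.png",np.hstack([a,b])[:,:,::-1])
```

```text
4.4 tcp mill [-27.   -0.3] z 0.1857 yawerr 0.001 rot [3.14151070e+00 6.52849772e-04 2.85115382e+00] F [-0.6  0.6  0.7] 0.00042239117204002365
[(0.46, array([-29. ,   3.4]), 0.2082)]
[(0.54, array([-30.3,  -5.4]), 0.1894)]
```

View pics/n2.png

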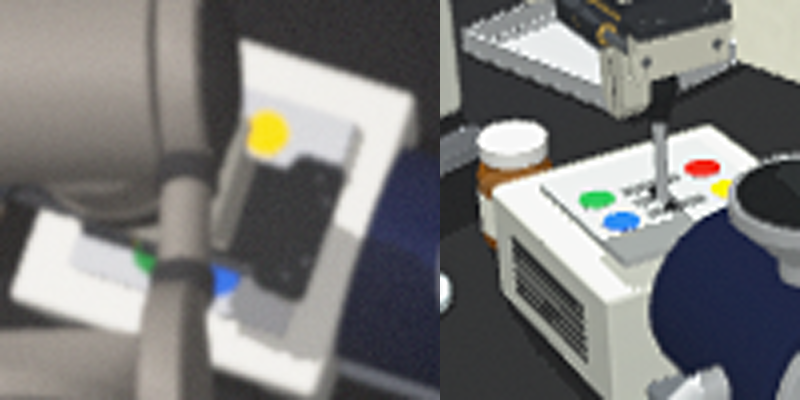

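In the side crop the stick is nearly upright and meets the plate at about crop (663,203), with the knob hidden behind the black fingertips. I'll compute its place.

Run:
```python
from h import *
for uv in((663,203),(660,130)):
  p=(240+(uv[0]-440)/4,170+uv[1]/4)
  for z in(.11,.18):print(uv,z,mill(onz("side",p,z)))
for q in((0,0,.11),(0,0,.18),(-5,0,.11),(0,0,.2)):
  k=get_calibration("side");T=np.linalg.inv(k["world_from_camera"]);w=np.r_[C+R@np.array(q[:2])/1000*1,q[2],1]
  w[:2]=C+R@(np.array(q[:2])/1000);c=(T@w)[:3]*[1,-1,-1];u=k["camera_matrix"]@c;u=u/u[2];print(q,(u[0]-240)*4+440,(u[1]-170)*4)
```

```text
(663, 203) 0.11 [ -9.4 -14.7]
(663, 203) 0.18 [ -68.3 -126.8]
(660, 130) 0.11 [47.6 92.9]
(660, 130) 0.18 [-17.6 -31.1]
(0, 0, 0.11) 664.4625959459697 191.79343956075036
(0, 0, 0.18) 660.4482789979984 108.14306229577824
(-5, 0, 0.11) 658.669449108121 193.5413739543086
(0, 0, 0.2) 659.259580902703 83.37295933321889
```

Observed columns 663 and 660 match an upright stick (predicted 664 and 660), so the lever is in the cross slot. Next I'll go round to its −y side and push +y.

>>> step_arm --commands '[{"translation":[13,0,0],"roll":0},{"translation":[15,0,0],"roll":0},{"translation":[0,-30,0],"roll":0},{"translation":[0,-30,0],"roll":0},{"translation":[-28,0,0],"roll":0},{"translation":[-26,0,0],"roll":0},{"translation":[0,10,0],"roll":0},{"translation":[0,10,0],"roll":0},{"translation":[0,4,0],"roll":0},{"translation":[0,4,0],"roll":0},{"translation":[0,4,0],"roll":0},{"translation":[0,4,0],"roll":0},{"translation":[0,4,0],"roll":0},{"translation":[0,4,0],"roll":0},{"translation":[0,4,0],"roll":0},{"translation":[0,3,0],"roll":0},{"translation":[0,3,0],"roll":0},{"translation":[0,3,0],"roll":0},{"translation":[0,0,0],"roll":0}]'

```text
time: 6.18
tool_pos: [0.5488, 0.0967, 0.1855]
tool_rot: [3.141, -0.0, 2.852]
contact_force: [-1.4, -1.4, -0.3]
opening: 0.0007
grip_force: 1.0
```

```bash
python3 -c "
from h import *
st()"
```

```text
6.18 tcp mill [-1.5 -2.7] z 0.1855 yawerr 0.0015 rot [ 3.14145076e+00 -3.95098404e-04  2.85164311e+00] F [-1.4 -1.4 -0.3] 0.0006980377649704265
```

>>> step_arm --commands '[{"translation":[0,2,0],"roll":0},{"translation":[0,2,0],"roll":0},{"translation":[0,2,0],"roll":0},{"translation":[0,1,0],"roll":0},{"translation":[0,0,0],"roll":0},{"translation":[0,0,0],"roll":0}]'

```text
time: 6.68
tool_pos: [0.551, 0.103, 0.1858]
tool_rot: [3.141, 0.0, 2.851]
contact_force: [-1.5, -1.7, -1.7]
opening: 0.0001
grip_force: 0.9
```

Run:
```python
from h import *
st()
im=read_camera("top");a=cv2.resize(im[150:250,205:315],None,fx=4,fy=4,interpolation=2)
im=read_camera("side");b=cv2.resize(im[170:270,240:330],None,fx=4,fy=4,interpolation=2)
cv2.imwrite("pics/n3.png",np.hstack([a,b])[:,:,::-1])
```

```text
6.68 tcp mill [-1.2  3.9] z 0.1858 yawerr 0.0011 rot [3.14133717e+00 4.63353780e-04 2.85128378e+00] F [-1.5 -1.7 -1.7] 7.838874191268752e-05
```

View pics/n3.png

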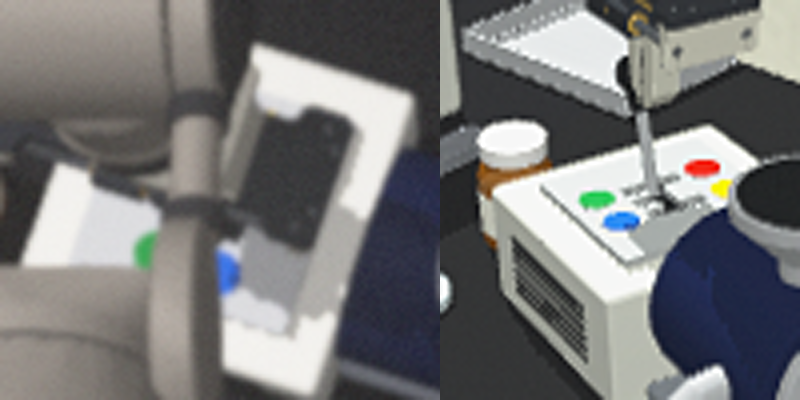

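The side crop shows the lever leaning left (+y), with the knob at about (627,78) beside the fingers. I'll compare that with the expected place.

Run:
```python
from h import *
k=get_calibration("side");T=np.linalg.inv(k["world_from_camera"])
for q in((0,39,.196),(0,34,.197),(-5,39,.196),(5,39,.196),(0,20,.11),(0,28,.148)):
  w=np.r_[C+R@(np.array(q[:2])/1000),q[2],1]
  c=(T@w)[:3]*[1,-1,-1];u=k["camera_matrix"]@c;u=u/u[2];print(q,(u[0]-240)*4+440,(u[1]-170)*4)
```

```text
(0, 39, 0.196) 634.2107565793733 69.6689799026417
(0, 34, 0.197) 637.3229658459477 70.79148181671121
(-5, 39, 0.196) 628.2981235757861 71.23442186722502
(5, 39, 0.196) 640.1037650160774 68.10873378236624
(0, 20, 0.11) 651.7337565912533 181.28320069743836
(0, 28, 0.148) 644.3398166906923 132.79308340455373
```

It matches: about half the knob is hidden, and the stick's column at mid-height is 645 against 644 predicted. I'll go round to the far (+x) side, lower 6 mm and push −x into green.

>>> step_arm --commands '[{"translation":[0,-10,0],"roll":0},{"translation":[0,-15,0],"roll":0},{"translation":[-26,0,0],"roll":0},{"translation":[-26,0,0],"roll":0},{"translation":[0,30,0],"roll":0},{"translation":[0,30,0],"roll":0},{"translation":[0,0,6],"roll":0},{"translation":[10,0,0],"roll":0},{"translation":[8,0,0],"roll":0},{"translation":[4,0,0],"roll":0},{"translation":[4,0,0],"roll":0},{"translation":[4,0,0],"roll":0},{"translation":[4,0,0],"roll":0},{"translation":[4,0,0],"roll":0},{"translation":[4,0,0],"roll":0},{"translation":[4,0,0],"roll":0},{"translation":[4,0,0],"roll":0},{"translation":[0,0,0],"roll":0}]'

```text
time: 8.28
tool_pos: [0.5629, 0.1363, 0.1802]
tool_rot: [3.14, 0.001, 2.851]
contact_force: [0.5, -0.0, 0.8]
opening: 0.0003
grip_force: 0.5
```

Run:
```python
from h import *
st()
im=read_camera("top");a=cv2.resize(im[150:250,205:315],None,fx=4,fy=4,interpolation=2)
im=read_camera("side");b=cv2.resize(im[170:270,240:330],None,fx=4,fy=4,interpolation=2)
cv2.imwrite("pics/n4.png",np.hstack([a,b])[:,:,::-1])
```

```text
8.28 tcp mill [ 0.6 39.3] z 0.1802 yawerr 0.0012 rot [3.14030340e+00 1.41336656e-03 2.85134055e+00] F [ 0.5 -0.   0.8] 0.0002567841614327163
```

View pics/n4.png

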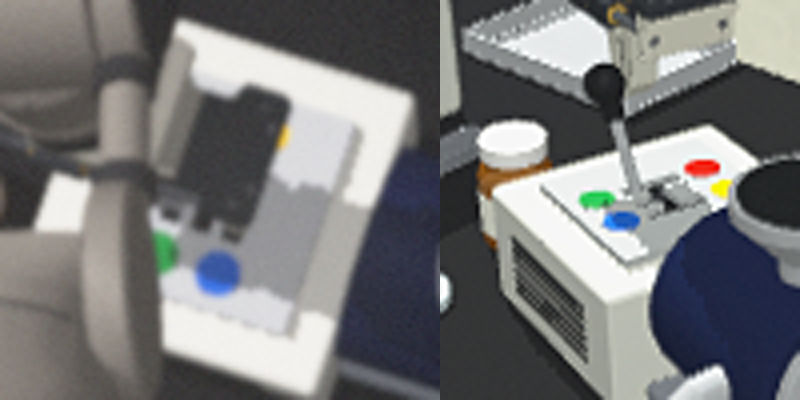

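The side crop shows the knob at (603,88), now leaning towards the green disc, with the fingers behind it. I'll continue to the slot's end.

>>> step_arm --commands '[{"translation":[3,0,0],"roll":0},{"translation":[3,0,0],"roll":0},{"translation":[3,0,0],"roll":0},{"translation":[2,0,0],"roll":0},{"translation":[1,0,0],"roll":0},{"translation":[1,0,0],"roll":0},{"translation":[0,0,0],"roll":0}]'

```text
time: 8.97
tool_pos: [0.5499, 0.1396, 0.1796]
tool_rot: [-3.141, -0.001, 2.851]
contact_force: [3.1, -0.9, -2.6]
opening: 0.0002
grip_force: 1.4
```

>>> step_arm --commands '[{"translation":[0.5,0,0],"roll":0},{"translation":[0.5,0,0],"roll":0},{"translation":[0,0,0],"roll":0}]'

```text
time: 9.22
tool_pos: [0.5495, 0.1398, 0.1797]
tool_rot: [-3.141, 0.0, 2.851]
contact_force: [3.2, -2.0, -2.9]
opening: 0.0008
grip_force: 2.2
```

```bash
python3 -c "
from h import *
st()"
```

```text
9.22 tcp mill [-13.2  38.7] z 0.1797 yawerr 0.0011 rot [-3.14148809e+00  2.97016069e-04  2.85127944e+00] F [ 3.2 -2.  -2.9] 0.0007879143356854739
```

>>> step_arm --commands '[{"translation":[0.5,0,0],"roll":0},{"translation":[0.5,0,0],"roll":0},{"translation":[0,0,0],"roll":0}]'

```text
time: 9.47
tool_pos: [0.5489, 0.1399, 0.1797]
tool_rot: [-3.142, 0.001, 2.851]
contact_force: [5.9, -3.3, -4.6]
opening: -0.0
grip_force: 3.1
```

>>> step_arm --commands '[{"translation":[0.5,0,0],"roll":0},{"translation":[0.5,0,0],"roll":0},{"translation":[0,0,0],"roll":0}]'

```text
time: 9.72
tool_pos: [0.5485, 0.14, 0.1797]
tool_rot: [3.142, 0.002, 2.851]
contact_force: [7.5, -4.2, -5.1]
opening: 0.0007
grip_force: 4.2
```

The force is now rising steadily, so the stick is at the end stop. I'll back off along +x, go up, and look.

>>> step_arm --commands '[{"translation":[-5,0,0],"roll":0},{"translation":[-20,0,0],"roll":0},{"translation":[-20,0,0],"roll":0},{"translation":[0,0,-40],"roll":0},{"translation":[0,0,-40],"roll":0},{"translation":[0,0,-20],"roll":0},{"translation":[0,0,0],"roll":0},{"translation":[0,0,0],"roll":0}]'

```text
time: 10.38
tool_pos: [0.5904, 0.1281, 0.2809]
tool_rot: [3.14, 0.001, 2.852]
contact_force: [1.0, 0.1, -1.3]
opening: 0.0005
grip_force: 0.0
```

Run:
```python
from h import *
st()
k=get_calibration("side");T=np.linalg.inv(k["world_from_camera"])
for q in((-38.2,38.2,.192),(-32,38.2,.193),(-20,20,.11),(-16,20,.11),(-28.5,28.5,.148)):
  w=np.r_[C+R@(np.array(q[:2])/1000),q[2],1]
  c=(T@w)[:3]*[1,-1,-1];u=k["camera_matrix"]@c;u=u/u[2];print(q,(u[0]-240)*6,(u[1]-170)*6)
im=read_camera("side");b=cv2.resize(im[170:270,240:330],None,fx=6,fy=6,interpolation=2)
cv2.imwrite("pics/n5.png",b[:,:,::-1])
```

```text
10.38 tcp mill [29.3 39.3] z 0.2809 yawerr 0.0015 rot [3.14021582e+00 1.04311122e-03 2.85165418e+00] F [ 1.   0.1 -1.3] 0.0004627439384631304
(-38.2, 38.2, 0.192) 224.06298170707214 130.62489780634462
(-32, 38.2, 0.193) 235.16162536004254 125.78994337140722
(-20, 20, 0.11) 282.93300646869875 282.2440744637334
(-16, 20, 0.11) 289.9027656072775 280.16943441803824
(-28.5, 28.5, 0.148) 255.88421090662393 213.0217908294282
```

View pics/n5.png

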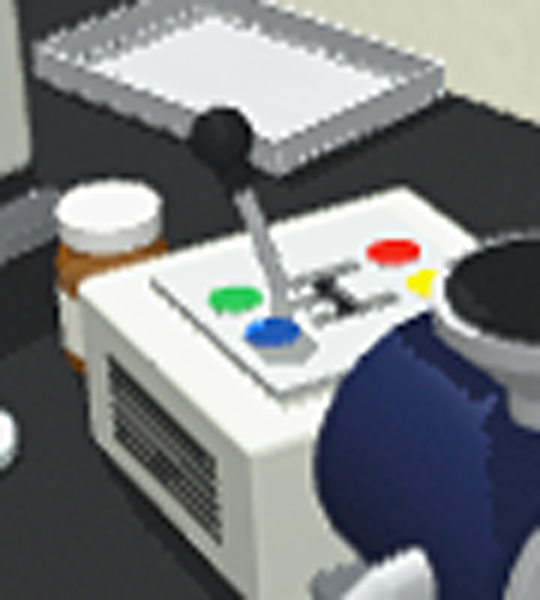

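The knob is at (221,139), and (224,131) was predicted for fully home; 6 mm short would put it at column 235. The lever is home in green and the arm is clear, so I'll hand in.

```bash
python3 -c "
from cell import *
print(hand_in())"
```

```text
the job is handed in; nothing more can be done
None
```

The lever is fully home in the green slot and the job is handed in at about 10 s of robot time. The last side view put the knob where it should be when fully home, and the arm was clear of everything; no verdict came back.

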